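# Weigh the token tins by hand and set the empty one in the refill tray

### The job

Two of the three look-alike green tins with brass lids on the bar are full of brass tasting tokens and one is empty. Lift them to feel which one is empty, and stand that one in the wooden refill tray. Leave the two full tins upright on the bar about where they stood, and never tip a tin over.

Things in the scene. Friction and masses are not known exactly. Their poses are not given: they have to be found in the camera images.
- tin_1_centre (a point): Tin 1: centre of one of three look-alike lidded tins: upright, round, 50 mm in diameter, 79 mm tall, green body, brass lid fixed on; this point is 39 mm above its underside, z axis up. Empty it weighs 0.16 kg, full 0.5 to 0.65 kg; which one is empty changes every time and shows only in the weight. Grip it round the body from above with about 30 N.
- tin_2_centre (a point): Tin 2: centre of one of three look-alike lidded tins: upright, round, 50 mm in diameter, 79 mm tall, green body, brass lid fixed on; this point is 39 mm above its underside, z axis up. Empty it weighs 0.16 kg, full 0.5 to 0.65 kg; which one is empty changes every time and shows only in the weight. Grip it round the body from above with about 30 N.
- tin_3_centre (a point): Tin 3: centre of one of three look-alike lidded tins: upright, round, 50 mm in diameter, 79 mm tall, green body, brass lid fixed on; this point is 39 mm above its underside, z axis up. Empty it weighs 0.16 kg, full 0.5 to 0.65 kg; which one is empty changes every time and shows only in the weight. Grip it round the body from above with about 30 N.
- refill_tray: fixed, shallow square tray of dark wood with a small brass plate on two sides, 150 x 150 mm outside, walls 6 mm thick and 20 mm high, floor 6 mm above the bar; origin at the centre of its underside, on the bar; x and y axes along its sides, z up
Mind the look-alikes: they are no part of the job. What is shaped like the part that bears tin_3_centre but blue is not meant.

How it is judged:
By the outcome, as a careful person would: the job done as asked, in the order asked, and still so for the second after the job is handed in, with the robot touching nothing.
It also fails if it takes over 69 s, if anything falls off the work surface, if the arm or the gripper's body presses on something with over 40 N, if the wrist force passes 120 N, or if a joint passes its speed limit or range.

### The arm

A 6-joint arm with a two-finger parallel gripper is mounted at the origin on a cart in front of the work surface, level with it; the furniture and walls round the work are solid. World frame = base frame: x ahead of the robot, y to its left, z up, the work surface at z = 0. Lengths are in m, angles in rad, forces in N, time in s.
With the tool pointing down it reaches from about 0.3 to 0.95 m from the base axis. Payload 3.1 kg.
Tool frame: the origin (TCP) lies midway between the tips of the shut fingers; the grasp point (between the pads) lies 19 mm behind it; z points along the fingers, y is the line along which they close (so a half turn about z gives the same grasp; the last joint's range is limited). The gripper opens to 85 mm and grips with 20 to 120 N. Pads are 22 mm wide; open, the fingers measure 114 mm over their backs; the gripper's body (76 mm by 85 mm) begins 54 mm behind the grasp point. The pads swing forward as they close: fully open they stand 13 mm farther back than shut.
Start: joints at [1.159, 0.308, 1.634, -0, 1.2, -0.07], TCP at [0.21, 0.589, 0.231] pointing down, gripper open.
Joint ranges: [-3.06, 3.06], [-0.79, 1.96], [0.05, 2.63], [-1.19, 4.34], [0.05, 2.64], [-2.94, 2.94]. Speed limits (rad/s): [2.79, 2.79, 3.14, 3.14, 3.14, 3.14].

### API

Orientations are given as a unit quaternion [w, x, y, z].
In Python, from plant import r gives the robot as it stands. Calls block until the motion is done:
- r.movep(position, orientation): joint-space move of the TCP to a pose.
- r.move_l(position, feed=0.15, attitude=None, until_force=None): straight line of the TCP; attitude=None keeps the orientation; feed is the mean speed in m/s. With until_force (N) it stops when the force on the tool has changed by that much, and returns True; else False.
- r.movej(angles): joint-space move.
- r.command_gripper(opening, newtons=None): finger opening in m; newtons is the grip in N (None keeps the last); returns when the fingers have stopped.
- r.pause(seconds).
- r.solve_ik(position, orientation): joint angles nearest the present ones, or None.
- r.get_obs(): the state.
- r.read_camera(name): name is "scene" or "side" or "wrist"; returns a dict with "image" (420x560x3 uint8, blue, green, red), "z_map" (420x560 float32, m along the optical axis (not along the pixel's ray), 0 where there is no reading), "fx", "fy", "cx", "cy" (pixels), "D" ([k1, k2, p1, p2, k3] as OpenCV has them; the pictures are not rectified), "eye" and "rotation" of the camera in the world; the wrist camera has in their place "T_tool_cam" (4x4, takes a point from camera to tool coordinates, whose origin is the TCP and whose axes are the flange's). Camera axes: x right, y down, z forward; pixel columns grow to the right and rows downward; lengths in m; the calibration is good to about 2 mm. A picture is of the moment at which its call begins: read the wrist's pose just before it.
A pose or a line that the arm cannot do raises r.Unreachable and nothing moves.
- r.hand_in(): hands the job in; it is judged then, once.
The state is a dict: "clock": time; "q": joint angles; "qd": joint speeds; "joint_efforts": joint torques, N m; "tcp_pos": TCP position; "eef_rot": TCP orientation; "wrist_force": force on the tool from outside, world axes, zero at the start; "torque": the same for the moment, N m; "width": finger opening in m; "grip_force": force on a finger pad.
Only numpy, scipy, OpenCV 4.12 (cv2) and the standard library are available. Lean on these libraries where they do the work, as an engineer would, in place of code of your own. Each camera call takes 0.05 s, during which the arm holds its last target. There are 200 camera calls.

## Working session

There is one attempt and no reset: what is moved stays moved. The work goes in short steps, each a Python script; the robot and the scene stay as the last script left them, time stands still between calls to the robot, and variables do not carry over. Pictures are saved under pics/ and viewed, at most 10 in all, crops included, and the job is handed in when it is done.

```bash
mkdir -p pics; ls; python3 - <<'E'
from plant import r
import cv2,pickle
o=r.get_obs();print(o)
for n in("scene","side"):
    c=r.read_camera(n);cv2.imwrite(f"pics/{n}0.png",c["image"]);pickle.dump(c,open(f"{n}0.pkl","wb"))
    print(n,c["eye"],c["rotation"],c["fx"],c["D"])
E
```

```text
pics
{'clock': 0.0, 'q': array([ 1.15930648e+00,  3.08965121e-01,  1.63517815e+00,  1.72440111e-05,
        1.19966468e+00, -6.96909612e-02]), 'qd': array([-0.00174362,  0.00079146,  0.00115916,  0.0007517 ,  0.00183925,
       -0.00156069]), 'joint_efforts': array([-5.82671764e-04, -4.15264750e+01, -2.76660043e+01, -3.08125473e-04,
        1.03501609e-02,  2.69129593e-06]), 'tcp_pos': array([0.20918325, 0.58810383, 0.23007589]), 'eef_rot': array([-2.71726132e-04,  1.70071741e-01,  9.85431061e-01, -1.07383090e-03]), 'wrist_force': array([-0.45670403, -0.50503513,  0.92481706]), 'torque': array([-0.01508674,  0.01695192,  0.01575901]), 'grip_force': 0.0, 'width': 0.08545446437212469}
scene [-0.20890759 -0.41354886  0.82235421] [-0.35938845  0.80850838 -0.42705647  0.18648567] 519.5752352230372 [-0.09859067  0.          0.          0.          0.        ]
side [ 0.37798374 -0.54362362  0.65857012] [-0.372709    0.92403638 -0.08176205  0.0236587 ] 401.13648798993466 [-0.11694912  0.          0.          0.          0.        ]
```

View pics/scene0.png

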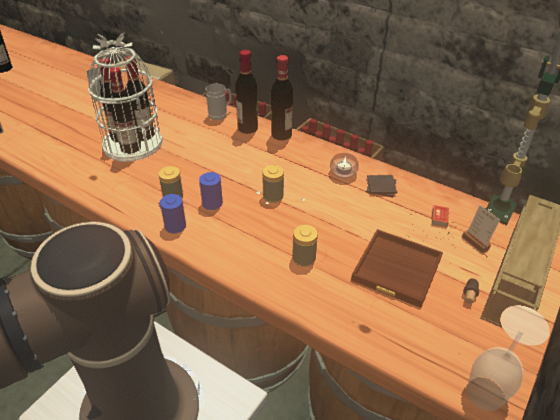

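View pics/side0.png

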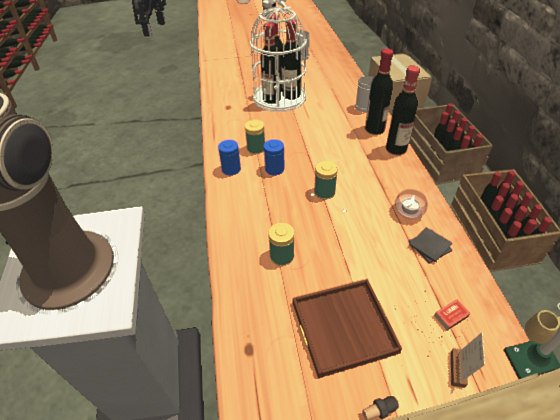

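The scene view shows green tins with brass lids at about (171,183), (273,183) and (304,245), blue decoys at (210,190) and (173,213), and the tray at (398,266). In the side view the tins are at (255,136), (326,179) and (282,243), with the tray at (346,327).

```bash
cat > h.py <<'E'
import numpy as np,cv2
from scipy.spatial.transform import Rotation as R
def rot(q): return R.from_quat([q[1],q[2],q[3],q[0]]).as_matrix()
def rays(c,uv):
    K=np.array([[c["fx"],0,c["cx"]],[0,c["fy"],c["cy"]],[0,0,1.]])
    p=cv2.undistortPoints(np.asarray(uv,float).reshape(-1,1,2),K,np.array(c["D"])).reshape(-1,2)
    return np.c_[p,np.ones(len(p))]
def plane(c,uv,z,Rw=None,eye=None):
    Rw=rot(c["rotation"]) if Rw is None else Rw; eye=np.array(c["eye"]) if eye is None else eye
    d=rays(c,uv)@Rw.T
    return eye+d*((z-eye[2])/d[:,2])[:,None]
def cloud(c,m,Rw=None,eye=None):
    Rw=rot(c["rotation"]) if Rw is None else Rw; eye=np.array(c["eye"]) if eye is None else eye
    v,u=np.nonzero(m&(c["z_map"]>0))
    return eye+(rays(c,np.c_[u,v])*c["z_map"][v,u][:,None])@Rw.T
E
python3 - <<'E'
import pickle,numpy as np,cv2
from h import *
for n,pts in(("scene",[(171,175),(273,174),(304,235),(210,180),(173,202)]),("side",[(255,130),(326,171),(282,233),(275,148),(229,149)])):
    c=pickle.load(open(n+"0.pkl","rb"));hsv=cv2.cvtColor(c["image"],cv2.COLOR_BGR2HSV)
    print(n,[list(hsv[p[1],p[0]]) for p in pts])
    H,W=c["z_map"].shape; P=np.full((H,W,3),np.nan);m=c["z_map"]>0;P[m]=cloud(c,m)
    yy,xx=np.mgrid[:H,:W]
    for p in pts:
        loc=(abs(xx-p[0])<22)&(abs(yy-p[1])<22)
        near=np.hypot(P[...,0]-P[p[1],p[0],0],P[...,1]-P[p[1],p[0],1])<.045
        top=loc&near&(P[...,2]>.068)&(P[...,2]<.09)
        q=P[top]; e,_=cv2.minEnclosingCircle(q[:,:2].astype(np.float32)[:,None])
        print(p,len(q),q.mean(0).round(4),"mec",np.round(e,4),"zmax",q[:,2].max().round(4),"ext",np.ptp(q[:,:2],0).round(3))
    h=hsv.astype(int)
    # tray: points 0.012<z<0.03 dark
    d=(h[...,2]<110)&(abs(P[...,2]-.016)<.014)&(P[...,1]<0.0+.3)&(P[...,0]>.2)
    nn,lab,st,ce=cv2.connectedComponentsWithStats(d.astype(np.uint8))
    ctr=(398,266) if n=="scene" else (346,327)
    k=lab[ctr[1],ctr[0]];print("tray comp",k,st[k])
    if k:
        mm=(lab==k)
        t=P[mm];(cx,cy),wh,a=cv2.minAreaRect(t[:,:2].astype(np.float32));print("tray",cx,cy,wh,a,np.percentile(t[:,2],[5,50,95]))
E
```

```text
scene [[np.uint8(21), np.uint8(146), np.uint8(233)], [np.uint8(19), np.uint8(150), np.uint8(230)], [np.uint8(18), np.uint8(150), np.uint8(217)], [np.uint8(120), np.uint8(86), np.uint8(152)], [np.uint8(119), np.uint8(95), np.uint8(150)]]
(171, 175) 261 [0.4383 0.3201 0.076 ] mec [0.4408 0.3229] zmax 0.0822 ext [0.048 0.051]
(273, 174) 270 [0.5765 0.1215 0.0758] mec [0.5801 0.1229] zmax 0.0813 ext [0.054 0.05 ]
(304, 235) 386 [ 0.4459 -0.0465  0.0758] mec [ 0.4476 -0.0441] zmax 0.0822 ext [0.049 0.051]
(210, 180) 284 [0.4732 0.2268 0.0758] mec [0.4761 0.2286] zmax 0.0813 ext [0.052 0.052]
(173, 202) 307 [0.3652 0.2466 0.076 ] mec [0.3686 0.2481] zmax 0.0812 ext [0.05 0.05]
tray comp 0 [     0      0    560    420 231120]
side [[np.uint8(19), np.uint8(147), np.uint8(230)], [np.uint8(24), np.uint8(131), np.uint8(245)], [np.uint8(25), np.uint8(128), np.uint8(246)], [np.uint8(109), np.uint8(172), np.uint8(210)], [np.uint8(109), np.uint8(175), np.uint8(217)]]
(255, 130) 193 [0.44   0.3155 0.0749] mec [0.4403 0.3185] zmax 0.08 ext [0.049 0.048]
(326, 171) 298 [0.5791 0.1173 0.0755] mec [0.5802 0.1205] zmax 0.0802 ext [0.049 0.049]
(282, 233) 449 [ 0.4484 -0.0507  0.0756] mec [ 0.45   -0.0471] zmax 0.08 ext [0.049 0.05 ]
(275, 148) 253 [0.476  0.2223 0.0754] mec [0.4769 0.2262] zmax 0.0804 ext [0.049 0.051]
(229, 149) 235 [0.3685 0.2433 0.0756] mec [0.37   0.2475] zmax 0.0812 ext [0.046 0.049]
tray comp 0 [     0      0    560    420 230542]
```

```bash
python3 - <<'E'
import pickle
from h import *
for n,ctr in(("scene",(398,266)),("side",(346,327))):
    c=pickle.load(open(n+"0.pkl","rb"));im=c["image"].astype(int)
    m=((im[...,2]<150)).astype(np.uint8); m=cv2.morphologyEx(m,cv2.MORPH_OPEN,np.ones((3,3)))
    _,lab,st,_=cv2.connectedComponentsWithStats(m);k=lab[ctr[1],ctr[0]];print(n,st[k])
    v,u=np.nonzero(lab==k)
    p=plane(c,np.c_[u,v],.02);(x,y),wh,a=cv2.minAreaRect(p[:,:2].astype(np.float32));print("rect z=.02",x,y,wh,a)
    t=cloud(c,lab==k);print(np.percentile(t[:,2],[2,50,98]))
    t=t[t[:,2]>.014];print("rim",len(t),cv2.minAreaRect(t[:,:2].astype(np.float32)))
# scene objects tall (>0.085) near workspace
c=pickle.load(open("scene0.pkl","rb"));t=cloud(c,c["z_map"]>0);t=t[(t[:,2]>.09)&(t[:,0]>.25)&(t[:,0]<.85)&(abs(t[:,1])<.75)]
print(np.unique((t[:,:2]/.1).round().astype(int),axis=0,return_counts=True))
E
```

```text
scene [ 351  230   91   78 4292]
rect z=.02 0.5211425423622131 -0.22551791369915009 (0.16863007843494415, 0.14984263479709625) 5.722530364990234
[0.00128378 0.00671117 0.02140008]
rim 781 ((0.5308459997177124, -0.22351379692554474), (0.15177178382873535, 0.1488267183303833), 5.8577880859375)
side [ 293  280  108   98 6890]
rect z=.02 0.5297693014144897 -0.23075811564922333 (0.1517500877380371, 0.15413960814476013) 5.855145454406738
[0.00329306 0.00639918 0.02066882]
rim 1099 ((0.5313252806663513, -0.2273922860622406), (0.1496066153049469, 0.14982934296131134), 5.533543586730957)
(array([[ 3, -5],
       [ 3, -4],
       [ 4, -5],
       [ 4, -4],
       [ 5, -5],
       [ 5, -4],
       [ 5,  5],
       [ 5,  6],
       [ 5,  7],
       [ 6, -5],
       [ 6, -4],
       [ 6,  5],
       [ 6,  6],
       [ 7, -5],
       [ 7, -4],
       [ 7, -3],
       [ 8, -5],
       [ 8, -4],
       [ 8, -3],
       [ 8,  2],
       [ 8,  3],
       [ 8,  4],
       [ 8,  5]]), array([1261,  126, 1210,  167,   34,   37, 1562, 1263,    1,   75,   62,
        940,  334,   49,   52,   15,    3, 1340,  682,  676,  970,  195,
         27]))
```

```bash
cat >> h.py <<'E'
def down(deg):
    a=np.radians(deg+90)/2; return [0,np.cos(a),np.sin(a),0]
def fz(r):
    v=[]
    for _ in range(8): r.pause(.05); v.append(r.get_obs()["wrist_force"][2])
    return np.mean(v),np.std(v)
def weigh(r,x,y,th,zt=.026):
    q=down(th); r.movep([x,y,.17],q); r.pause(.2)
    f0=fz(r); print("down hit:",r.move_l([x,y,zt],feed=.12,until_force=12))
    r.command_gripper(.04,30); o=r.get_obs(); print("w",o["width"],"grip",o["grip_force"],"tcp",o["tcp_pos"].round(4))
    r.move_l([x,y,zt+.035],feed=.07); r.pause(.3); f1=fz(r)
    o=r.get_obs(); print("lifted w",o["width"],"f0",f0,"f1",f1,"kg",(f0[0]-f1[0])/9.81,"t",o["clock"])
    return (f0[0]-f1[0])/9.81
def putback(r,x,y,zt=.026):
    r.move_l([x,y,zt+.001],feed=.06); r.command_gripper(.085); r.move_l([x,y,.17],feed=.2)
T={"A":(.4405,.3205,-11.5),"B":(.580,.1215,12),"C":(.449,-.0455,-6)}
E
python3 - <<'E'
from plant import r
from h import *
print(weigh(r,*T["A"]))
c=r.read_camera("side");cv2.imwrite("pics/a.png",c["image"])
E
```

```text
down hit: False
w 0.04910243164032508 grip 31.300592289771885 tcp [0.4409 0.3208 0.0268]
lifted w 0.049069906174197764 f0 (np.float64(-0.16072142834866288), np.float64(0.4500007790049131)) f1 (np.float64(-5.39256202456693), np.float64(0.3145824192563941)) kg 0.5333170842220455 t 5.1833
0.5333170842220455
```

View pics/a.png

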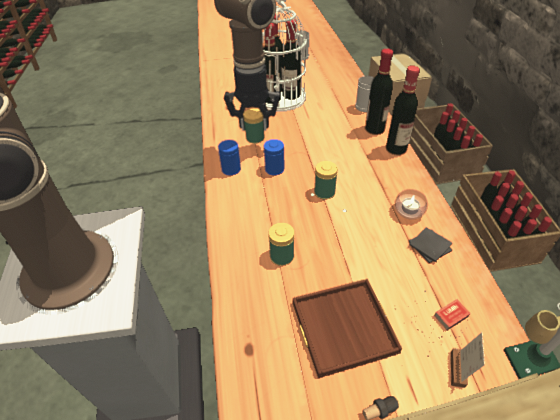

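Tin A, at (254,125), hangs cleanly from the gripper, upright and clear of the blue decoys. At 0.53 kg it is full, so I'll put it back and weigh B.

```bash
python3 - <<'E'
from plant import r
from h import *
putback(r,*T["A"][:2])
k=weigh(r,*T["B"])
if k>.35:
    putback(r,*T["B"][:2]); print("C"); k=weigh(r,*T["C"])
E
```

```text
down hit: False
w 0.04986577929496061 grip 31.592119317501783 tcp [0.5809 0.1216 0.0269]
lifted w 0.04991507698447624 f0 (np.float64(-0.09932957266888201), np.float64(0.40863421632028024)) f1 (np.float64(-5.785174594877416), np.float64(0.6704759588457586)) kg 0.5795968422230922 t 11.9417
C
down hit: False
w 0.0491639784512393 grip 30.9114083298482 tcp [ 0.4494 -0.0456  0.0267]
lifted w 0.04911464570972811 f0 (np.float64(0.20088372836968021), np.float64(0.4006346058487401)) f1 (np.float64(-1.8251743826460434), np.float64(0.5265529582885455)) kg 0.20652987879874857 t 18.5583
```

```bash
python3 - <<'E'
from plant import r
from h import *
x,y=.531,-.2255; q=down(5.7)
r.move_l([*T["C"][:2],.13],feed=.12); r.movep([x,y,.13],q)
r.move_l([x,y,.045],feed=.1); print("touch",r.move_l([x,y,.0325],feed=.03,until_force=6),r.get_obs()["tcp_pos"])
r.command_gripper(.085); r.move_l([x,y,.2],feed=.15)
r.movep([.35,.05,.3],down(5.7)); r.pause(.3)
print(r.get_obs()["clock"])
c=r.read_camera("side");cv2.imwrite("pics/b.png",c["image"])
c2=r.read_camera("scene")
H,W=c["z_map"].shape
P=np.full((H,W,3),np.nan);m=c["z_map"]>0;P[m]=cloud(c,m)
for n,(a,b,zz) in {"A":(.4405,.3205,.079),"B":(.58,.1215,.079),"C":(x,y,.085)}.items():
    s=P[(np.hypot(P[...,0]-a,P[...,1]-b)<.045)&(abs(P[...,2]-zz)<.009)]
    print(n,len(s),s.mean(0).round(4),np.ptp(s,0).round(3))
E
```

```text
touch True [ 0.53093682 -0.22549496  0.0327215 ]
24.8583
A 186 [0.4395 0.3165 0.0751] [0.049 0.052 0.009]
B 286 [0.5778 0.1174 0.0758] [0.047 0.053 0.01 ]
C 664 [ 0.5301 -0.2291  0.0822] [0.048 0.05  0.011]
```

View pics/b.png

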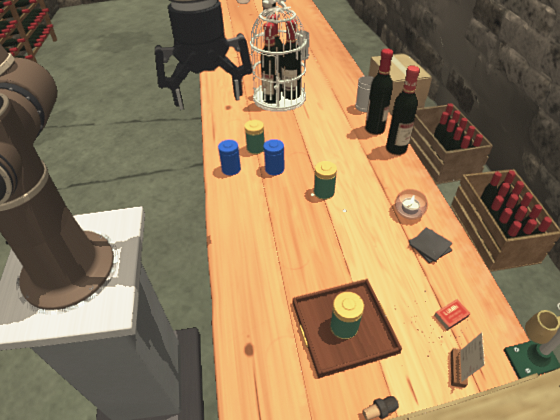

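The empty tin stands upright in the tray at (347,313). The full tins are back in place at (255,136) and (326,180), and the gripper is clear.

```bash
python3 -c "
from plant import r
print(r.hand_in())"
```

```text
the job is handed in; nothing more can be done
None
```

I weighed all three tins: the empty one (about 0.2 kg by feel) now stands upright in the refill tray, the two full ones (about 0.53 and 0.58 kg) are back upright where they stood, and I handed the job in with the robot's clock at about 25 s.

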